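# Check a pipe-boxing seam with a leak tester and hold it level

## Robot

A 6-joint arm with a two-finger parallel gripper is mounted at the origin on the work surface. World frame = base frame: x ahead of the robot, y to its left, z up, the work surface at z = 0. Lengths are in m, angles in degrees, forces in N, time in s.
With the tool pointing down it reaches from about 0.275 to 0.875 m from the base axis. Payload 12.5 kg.
Tool frame: the origin (TCP) lies midway between the tips of the shut fingers; the grasp point (between the pads) lies 19 mm behind it; z points along the fingers, y is the direction in which the jaws open and shut (so a half turn about z gives the same grasp; the last joint's range is limited). The gripper opens to 85 mm and grips with 20 to 120 N. Pads are 22 mm wide; open, the fingers measure 114 mm over their backs; the gripper's body (76 mm by 85 mm) begins 54 mm behind the grasp point. The pads swing forward as they close: fully open they stand 13 mm farther back than shut.
Start: joints at [-68.56, 20.094, 94.641, -0, 65.266, -4.847], TCP at [0.244, -0.493, 0.231] pointing down, gripper open.
Joint ranges: [-157.81, 157.81], [-45, 120.19], [0.68, 151.7], [-89.99, 269.99], [4.06, 180], [-164.3, 164.3]. Speed limits (degrees/s): [127.2, 127.2, 159.86, 180, 180, 180].

## Interface

Orientations are given as a 3x3 rotation matrix whose columns are the frame's x, y, z axes.
In Python, from plant import bot gives the robot as it stands.
- The arm moves only by the tool step_arm, never from a script. Its argument "moves" is a list of rows, each a list of 6 numbers: the shift along the tool's x, y, z in mm, then the turn, a rotation vector about the tool's x, y, z in rad. In form: [[tx, ty, tz, wx, wy, wz], ...]. A call has 1 to 8 rows; each row is the pose to reach, as a shift and turn from the pose measured when the call began, along the tool's axes at that moment; what a row does not reach only later rows make up. A row lasts 1/12 s, in which the tool goes at most 41.7 mm and 7.16 degrees, less where a joint would pass 70% of its speed; a pose out of reach is approached as far as the arm can. A call with a gripper value outside its range is refused whole. "grip" is the opening, from 0 (shut) to 1 (fully open), set as the call begins (left out, the last holds). The fingers move at their own pace and stop on an object; the grip force is fixed at half the most. Time passes only in rows, so rows that repeat a pose let the fingers close. It gives the time, the measured TCP pose, the force and the opening at its end, in the units of the state.
- bot.state(): the state, without advancing time (a new reading comes with each control period).
- bot.camera(name): name is "side" or "top" or "wrist"; returns the picture (420x560x3 uint8, blue, green, red); there is no depth.
- bot.camera_model(name): a dict with "fx", "fy", "cx", "cy" (pixels), "xyz" and "attitude" of the camera in the world; the wrist camera has in their place "hand_eye" (4x4, takes a point from camera to tool coordinates, whose origin is the TCP and whose axes are the flange's). Camera axes: x right, y down, z forward; pixel columns grow to the right and rows downward; lengths in m; the calibration is good to about 2 mm. A picture is of the moment at which its call begins: read the wrist's pose just before it. camera_model takes no time and is no camera call.
- bot.job_done(): hands the job in, once; it reports no verdict.
The state is a dict: "time_s": time; "joint_pos": joint angles; "joint_vel": joint speeds; "joint_torque": joint torques, N m; "position": TCP position; "ee_rot": TCP orientation; "ft_force": force on the tool from outside, world axes, zero at the start; "wrist_torque": the same for the moment, N m; "grip_width": finger opening in m.
Only numpy, scipy, OpenCV 4.12 (cv2) and the standard library are available. Lean on these libraries where they do the work, as an engineer would, in place of code of your own. Each camera call takes 0.05 s, during which the arm holds its last target. There are 200 camera calls.

## Task

Take the leak tester out of its cradle and, keeping it level, run its springy probe tip lightly and slowly (about 3 cm a second) along the whole seam of the pipe boxing, from the end by the valve knob to the other end. Then lift it well clear, with the tip 10 cm or more above the top of the shelf riser, and finish still holding it in the air, level and steady, so that its reading can settle. Leave the valve knob and the other things on the riser as they are.

Things in the scene. Friction and masses are not known exactly. Their poses are not given: they have to be found in the camera images.
- tester: Leak tester, about 235 g: a black bar 130 (its x) x 34 (its y) x 34 mm (its z, up), with a small screen and two buttons on top and a probe pointing straight down from the middle of its underside. Origin: centre of the bar's underside. A collar (radius 9) round the probe reaches 20 mm below it. It starts level across the cradle's two posts; grasp it across its 34 mm width at the middle, where it balances.
- probe_tip (a point): The lowest point of the probe's ball tip (7 mm diameter, steel, on a 6 mm rod): on the tester's z axis, 62 mm below the bar's underside when not pressed.
- probe (a joint): How far the sprung probe is pushed up into the tester, in m: 0 free, at most 0.012. The spring is 500 N/m (4 mm takes 2 N, the full 12 mm takes 6 N; then it is rigid).
- cradle: Fixed grey cradle on the riser: base plate 140 x 70 x 8 mm and two posts 12 mm thick at x = +-52 mm, tops 80 mm above its origin (centre of its underside), on which the tester's bar lies along the cradle's x. Cheeks 8 mm high flank it: lift it straight up. The probe tip hangs 10 mm above the plate.
- cover: Fixed white pipe boxing on the riser, 180 (its x) x 80 (its y) x 35 mm. Origin: centre of its underside; z up. The seam is a straight dark groove in the middle of its top along x, 9 mm wide and 2 mm deep, from x = +75 to -75 mm. At the +x end a copper pipe leads to the supply valve with its knob, 115 mm from the middle.
- seam_start (a point): Point on the floor of the groove (2 mm below the boxing's top), 7 mm inside its end by the valve: start here.
- seam_end (a point): Point on the floor of the groove, 7 mm inside its other end: finish the pass here.
- valve (a joint): Turn of the chrome valve knob (about 48 mm diameter, upright axis, top 59 mm above the riser), rad; 0 at the start. Leave it.
- riser: Fixed grey plastic shelf riser, 380 (x) x 760 (y) x 60 mm. Origin: centre of its footprint on the cupboard floor; its top is 60 mm above.
- bottle: Blue glass swing-top bottle, 54 mm diameter, 146 mm tall, standing on the riser. Origin: centre of its underside. Leave it.
- scoop: White plastic scoop lying on the riser, 132 x 44 x 28 mm. Origin: underside of its bowl. Leave it.
- brush: Black bottle brush lying on the riser, 260 mm long, 32 mm thick. Origin: its middle, at the underside. Leave it.
- jar: Small lidded jar, 42 mm diameter, 55 mm tall, standing on the riser. Origin: centre of its underside. Leave it.
There are look-alikes about, which are no part of the job. Of the things that look like the jar, the middle-sized one is meant.

How it is judged (in metres and radians):
On the way, in this order (a step that is already met when the one before it is completed fails the run):
1. probe tip pressed on the seam at its valve end (x of probe_tip in the frame of cover between 0.054 and 0.085 m and y of probe_tip in the frame of cover between -0.0065 and 0.0065 m and z of probe_tip in the frame of cover between 0.03 and 0.038 m and value of joint probe above 0.0004 m), for 0.1 s.
2. tip on the seam a quarter of the way along (x of probe_tip in the frame of cover between 0.021 and 0.049 m and y of probe_tip in the frame of cover between -0.0065 and 0.0065 m and z of probe_tip in the frame of cover between 0.03 and 0.038 m and value of joint probe above 0.0004 m), for 0.1 s.
3. tip on the seam at the middle (x of probe_tip in the frame of cover between -0.014 and 0.014 m and y of probe_tip in the frame of cover between -0.0065 and 0.0065 m and z of probe_tip in the frame of cover between 0.03 and 0.038 m and value of joint probe above 0.0004 m), for 0.1 s.
4. tip on the seam three quarters of the way along (x of probe_tip in the frame of cover between -0.049 and -0.021 m and y of probe_tip in the frame of cover between -0.0065 and 0.0065 m and z of probe_tip in the frame of cover between 0.03 and 0.038 m and value of joint probe above 0.0004 m), for 0.1 s.
5. tip on the seam at its far end (x of probe_tip in the frame of cover between -0.085 and -0.054 m and y of probe_tip in the frame of cover between -0.0065 and 0.0065 m and z of probe_tip in the frame of cover between 0.03 and 0.038 m and value of joint probe above 0.0004 m), for 0.1 s.
At the end, for the whole second after the job is handed in: The tester is held in the fingers, touching nothing else, its tip at least 95 mm above the riser's top, level within 0.1 rad (6 degrees), slower than 15 mm/s and 0.1 rad/s; bottle, scoop, brush and jar within 12 mm of where they stood (z of probe_tip in the frame of riser above 0.155 m and angle between tester's own z axis and vertical below 0.1 rad and linear speed of tester below 0.015 m/s and angular speed of tester below 0.1 rad/s and contact force between the fingers and tester above 1 N and contact force between tester and cover below 0.05 N and contact force between tester and cradle below 0.05 N and contact force between tester and riser below 0.05 N and contact force between tester and bottle below 0.05 N and contact force between tester and scoop below 0.05 N and contact force between tester and brush below 0.05 N and contact force between tester and jar below 0.05 N and distance of each of bottle, scoop, brush, jar from where it was at the start of the episode below 0.012 m); the arm keeps its last pose, push and grip.
It fails at once if the tester is pressed on the boxing with more than 15 N (contact force between tester and cover above 15 N).
It fails at once if the tester is swept faster than 0.1 m/s while its probe is pressed on the boxing (contact force between tester and cover above 0.2 N and value of joint probe above 0.0004 m and linear speed of tester above 0.1 m/s).
It fails at once if the tester is tipped by more than 0.35 rad (angle between tester's own z axis and vertical above 0.35 rad).
It fails at once if a bystander is shifted by more than 12 mm (distance of any of bottle, scoop, brush, jar from where it was at the start of the episode above 0.012 m).
It fails at once if the valve knob is turned by more than 0.2 rad (value of joint valve above 0.2 rad).
It also fails if it takes over 56 s, if anything falls off the work surface, if the arm or the gripper's body presses on something with over 40 N, if the wrist force passes 120 N, or if a joint passes its speed limit or range.

## Working session

There is one attempt and no reset: what is moved stays moved. The work goes in short steps, Python scripts to look and compute and a tool call to move; the robot and the scene stay as the last step left them, time stands still between calls to the robot, and variables do not carry over. Pictures are saved under pics/ and viewed, about 8 in all and at most 12, crops included, and the job is handed in when it is done.

Besides the shell and the picture viewer there is one more tool, called after ">>>" as a command line: name --pt "numbers of a row" for each row, then --argument value for the rest. step_arm: Moves the arm, as the interface text tells. Its arguments: {"type":"object","properties":{"moves":{"type":"array"},"grip":{"type":"number"}},"required":["moves"]}

```bash
mkdir -p pics
python3 - <<'E'
from plant import bot
import cv2,numpy as np
s=bot.state();print(s['time_s'],s['position'],s['ee_rot'],s['grip_width'])
for n in ['side','top','wrist']:
    im=bot.camera(n);cv2.imwrite(f'pics/{n}0.png',im)
    m=bot.camera_model(n);print(n,{k:np.round(np.array(v),4).tolist() for k,v in m.items()})
E
```

```text
0.0 [ 0.24348527 -0.49280409  0.23075426] [[ 8.96576202e-01  4.42889312e-01 -4.14312861e-04]
 [ 4.42889494e-01 -8.96575577e-01  1.06357025e-03]
 [ 9.95811041e-05 -1.13706659e-03 -9.99999349e-01]] 0.08537194227663658
side {'fx': 389.0162, 'fy': 389.0162, 'cx': 283.9289, 'cy': 209.3521, 'xyz': [0.4209, 0.75, 0.5381], 'attitude': [[-0.9552, -0.1535, 0.2531], [-0.2959, 0.4753, -0.8285], [0.0069, -0.8663, -0.4994]]}
top {'fx': 401.1889, 'fy': 401.1889, 'cx': 278.6756, 'cy': 212.3796, 'xyz': [0.4865, 0.0507, 0.7871], 'attitude': [[-0.0442, -0.9788, 0.1999], [-0.999, 0.0426, -0.0127], [0.004, -0.2002, -0.9797]]}
wrist {'fx': 355.0185, 'fy': 355.0185, 'cx': 277.7641, 'cy': 205.8621, 'hand_eye': [[0.001, -0.946, -0.3241, 0.0828], [1.0, 0.001, 0.0001, -0.0012], [0.0002, -0.3241, 0.946, -0.1426], [0.0, 0.0, 0.0, 1.0]]}
```

View pics/top0.png

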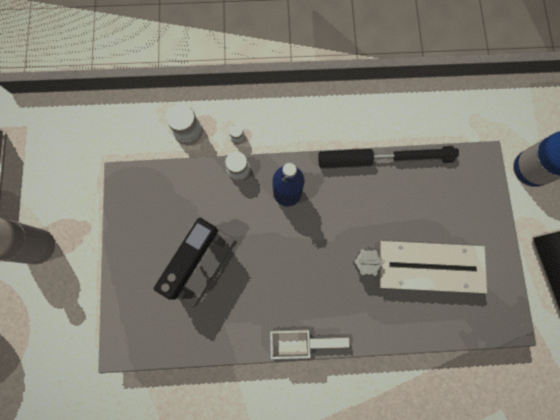

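View pics/side0.png

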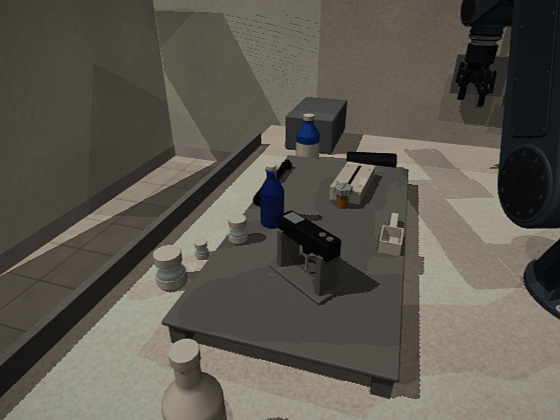

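The top view shows the tester at about (187,258), tilted, and the seam running from (390,266) by the valve to (476,268). The jar, bottle, brush and scoop are clear of both. Next I measure the tester and the seam.

```bash
cat > h.py <<'E'
import numpy as np,cv2
from plant import bot
def cast(name,uv,z,state=None):
    m=bot.camera_model(name)
    if name=='wrist':
        H=np.array(m['hand_eye']);R=np.array(state['ee_rot']);o=R@H[:3,3]+state['position'];A=R@H[:3,:3]
    else: o=np.array(m['xyz']);A=np.array(m['attitude'])
    uv=np.atleast_2d(np.float64(uv))
    d=np.c_[(uv[:,0]-m['cx'])/m['fx'],(uv[:,1]-m['cy'])/m['fy'],np.ones(len(uv))]@A.T
    return o+d*((z-o[2])/d[:,2])[:,None]
def comps(mask,amin):
    for c in cv2.findContours(mask.astype(np.uint8),cv2.RETR_EXTERNAL,cv2.CHAIN_APPROX_NONE)[0]:
        if cv2.contourArea(c)>amin: yield c
E
python3 - <<'E'
from h import *
im=cv2.imread('pics/top0.png');g=im.max(2)
def rep(roi,mask,z,amin):
    x0,y0,x1,y1=roi;M=np.zeros_like(g);M[y0:y1,x0:x1]=mask[y0:y1,x0:x1]
    for c in comps(M,amin):
        p=cast('top',c[:,0],z)[:,:2]
        r=cv2.minAreaRect((p*1000).astype(np.float32))
        print(np.round(r[0],1),np.round(r[1],1),round(r[2],1),cv2.boundingRect(c))
print('tester');rep((140,205,230,310),g<32,.174,200)
print('cover');rep((375,235,495,300),g>120,.095,500)
print('seam');rep((383,255,485,280),g<75,.095,50)
print('bar crop vals',g[258,150:240:3])
cv2.imwrite('pics/c.png',cv2.resize(np.hstack([im[205:310,140:250],im[205:310,375:485]]),None,fx=3.5,fy=3.5))
E
```

```text
tester
[538.8 173.8] [  9.7 123.4] 57.8 (171, 227, 46, 72)
cover
[ 522.7 -214.7] [190.9  81.9] 84.5 (375, 240, 113, 54)
seam
[ 521.9 -217.9] [145.9   6.2] 84.6 (390, 263, 86, 8)
bar crop vals [113 115 116 114 112 114 112  87  40  42  41  39  42  42  37  33  22  59
  93  92  92  94  56  52  50  49  50  61  66 100]
```

View pics/c.png

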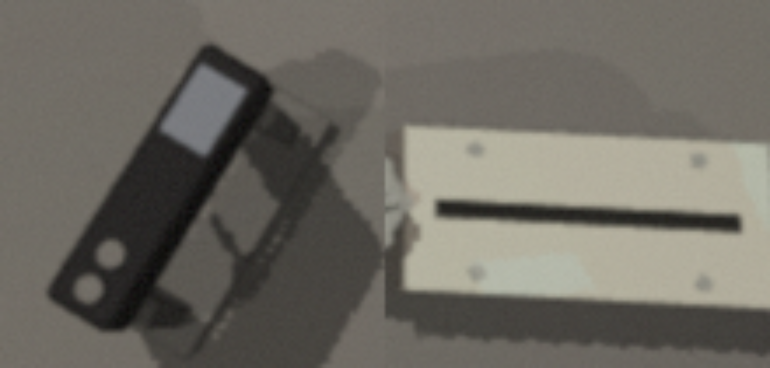

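The crop shows the bar's top left edge running from (207,44) to (48,294) in crop pixels, with a dark side face on the right. The seam groove is clear.

Run:
```python
from h import *
c=np.array([[207,44],[48,294]])/3.5+[140,205]
p=cast('top',c,.174)[:,:2]
u=p[0]-p[1];L=np.linalg.norm(u);u/=L
n=np.array([u[1],-u[0]])
ctr=p.mean(0)+n*.017
print(p,L,u,np.degrees(np.arctan2(u[1],u[0])),n,ctr)
# target tool: y axis along +-n, z down
s=bot.state();R=s['ee_rot']
for sg in (1,-1):
    y=np.r_[sg*n,0];z=np.array([0,0,-1.]);x=np.cross(y,z)
    a=np.arctan2(np.cross(R[:2,1],y[:2]),R[:2,1]@y[:2])
    print(sg,'x',x,'world yaw deg',np.degrees(a))
print('shift tool mm',R.T@(np.r_[ctr,.3]-s['position'])*1000)
```

```text
[[0.6086604  0.16657712]
 [0.50251463 0.23507777]] 0.12632997483636044 [ 0.84022629 -0.54223592] -32.83597746182676 [-0.54223592 -0.84022629] [0.5463695 0.1865436]
1 x [ 0.84022629 -0.54223592  0.        ] world yaw deg -59.122586016130306
-1 x [-0.84022629  0.54223592  0.        ] world yaw deg 120.87741398386969
shift tool mm [ 572.42600072 -475.10523617  -68.64164903]<stdin>:12: DeprecationWarning: Arrays of 2-dimensional vectors are deprecated. Use arrays of 3-dimensional vectors instead. (deprecated in NumPy 2.0)
```

>>> step_arm --pt "30 -25 -8 0 0 -0.11" --pt "60 -50 -16 0 0 -0.22" --pt "90 -75 -24 0 0 -0.33" --pt "120 -100 -32 0 0 -0.44" --pt "150 -125 -40 0 0 -0.55" --pt "180 -150 -48 0 0 -0.66" --pt "210 -175 -56 0 0 -0.77" --pt "240 -200 -64 0 0 -0.88" --grip 1

```text
time_s: 0.82
position: [0.3703, -0.2055, 0.2955]
ee_rot: [[0.225, 0.974, -0.0], [0.974, -0.225, 0.001], [0.001, -0.0, -1.0]]
ft_force: [1.6, -1.1, -0.5]
grip_width: 0.0854
```

```bash
cat >> h.py <<'E'
def plan(p,x):
    """shift (mm) and turn in tool axes to reach position p, tool x heading x, pointing down"""
    from scipy.spatial.transform import Rotation as Ro
    s=bot.state();R=np.array(s['ee_rot']);x=np.r_[x[:2],0]/np.linalg.norm(x[:2]);z=np.array([0,0,-1.])
    T=np.c_[x,np.cross(z,x),z]
    print('t',round(s['time_s'],2),'pos',np.round(s['position'],4),'j',np.round(s['joint_pos'],1),'w',round(s['grip_width'],4),'f',np.round(s['ft_force'],1))
    print('shift',np.round(R.T@(np.asarray(p)-s['position'])*1000,1),'turn',np.round(Ro.from_matrix(R.T@T).as_rotvec(),4))
E
python3 -c "
from h import *
plan([.546,.187,.30],[-.84,.542])"
```

```text
t 0.82 pos [ 0.3703 -0.2055  0.2955] j [-35.3   2.6 107.    0.   70.4 -22.4] w 0.0854 f [ 1.6 -1.1 -0.5]
shift [421.9  82.9  -4.3] turn [ 1.0000e-04 -9.0000e-04 -1.2246e+00]
```

>>> step_arm --pt "35 7 0 0 0 -0.1" --pt "70 14 0 0 0 -0.2" --pt "105 21 -1 0 0 -0.3" --pt "140 28 -1 0 0 -0.4" --pt "175 34 -2 0 0 -0.5" --pt "210 41 -2 0 0 -0.6" --pt "245 48 -3 0 0 -0.7" --pt "280 55 -3 0 0 -0.8"

```text
time_s: 1.48
position: [0.4872, 0.0569, 0.2987]
ee_rot: [[-0.547, 0.837, -0.0], [0.837, 0.547, 0.001], [0.001, 0.0, -1.0]]
ft_force: [0.4, -0.4, 0.2]
grip_width: 0.0852
```

```bash
python3 -c "
from h import *
plan([.546,.187,.30],[-.84,.542])"
```

```text
t 1.48 pos [0.4872 0.0569 0.2987] j [  1.2  10.   98.1   0.   71.9 -32. ] w 0.0852 f [ 0.4 -0.4  0.2]
shift [ 76.9 120.3  -1.2] turn [ 4.000e-04 -6.000e-04 -4.195e-01]
```

>>> step_arm --pt "15 24 0 0 0 -0.084" --pt "31 48 0 0 0 -0.168" --pt "46 72 0 0 0 -0.25" --pt "62 96 0 0 0 -0.336" --pt "77 120 0 0 0 -0.42" --pt "77 120 0 0 0 -0.42" --pt "77 120 0 0 0 -0.42" --pt "77 120 0 0 0 -0.42"

```text
time_s: 2.15
position: [0.5453, 0.1866, 0.2985]
ee_rot: [[-0.84, 0.542, -0.001], [0.542, 0.84, 0.0], [0.001, -0.0, -1.0]]
ft_force: [-0.3, -0.7, 0.4]
grip_width: 0.0854
```

```bash
python3 -c "
from h import *
plan([.546,.187,.30],[-.84,.542])
s=bot.state();im=bot.camera('wrist');cv2.imwrite('pics/w1.png',im)
import pickle;pickle.dump(s,open('s1.pkl','wb'))"
```

```text
t 2.15 pos [0.5453 0.1866 0.2985] j [ 14.2  19.5  85.7   0.   74.8 -42.9] w 0.0854 f [-0.3 -0.7  0.4]
shift [-0.4  0.7 -1.5] turn [-0.0002 -0.001  -0.0004]
```

View pics/w1.png

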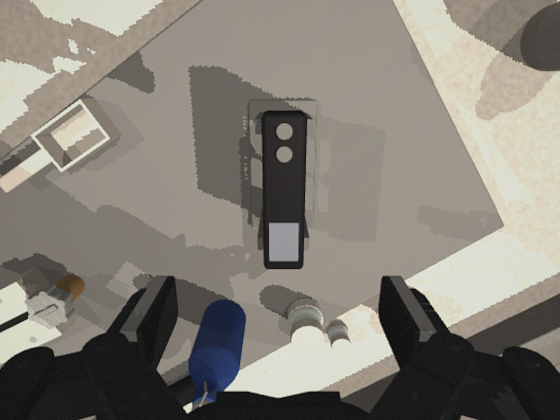

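The wrist view shows the bar almost upright in the image: its lower end is at row 269 and its columns run from about 264 to 303. I'll measure it from its mask.

Run:
```python
from h import *
import pickle;s=pickle.load(open('s1.pkl','rb'))
im=cv2.imread('pics/w1.png');g=im.max(2)
e=[]
for r in range(150,262,4):
    row=g[r,240:330]<62
    k=np.flatnonzero(row)+240
    L=next(c for c in range(250,290) if g[r,c:c+3].max()<45); 
    R=next(c for c in range(320,285,-1) if g[r,c-2:c+1].max()<45)
    e.append((r,L,R))
e=np.array(e);print(e[::4])
col=g[180:300,275:295].max(1);bot_r=180+np.flatnonzero(g[255:290,284]<45)+75
print('bottom dark rows',bot_r)
col=g[95:125,275];print(col)
mid=np.c_[e[:,1:].mean(1)+.0,e[:,0]]
P=cast('wrist',mid,.174,s);PL=cast('wrist',e[:,[1,0]],.174,s);PR=cast('wrist',e[:,[2,0]],.174,s)
print('width',np.linalg.norm(PL-PR,axis=1)[::5])
R=np.array(s['ee_rot']);t=lambda p:(p-s['position'])@R*1000
print('mid in tool',np.round(t(P)[::5],1))
print('fit slope',np.polyfit(t(P)[:,0],t(P)[:,1],1))
for r in (bot_r.max()+.5,112): print(r,t(cast('wrist',[[284,r]],.174,s)))
print('buttons',t(cast('wrist',[[284,131],[284,155],[284,222],[284,262]],.174,s)))
```

```text
Traceback (most recent call last):
StopIteration
```

Run:
```python
from h import *
import pickle;s=pickle.load(open('s1.pkl','rb'))
im=cv2.imread('pics/w1.png');g=im.max(2)
for r in (180,240):print(r,g[r,256:312])
print('col268',g[258:276,284],g[100:122,270])
R=np.array(s['ee_rot']);t=lambda p:(p-s['position'])@R*1000
M=np.zeros_like(g);M[90:275,255:312]=(g<58)[90:275,255:312]
e=[]
for r in range(175,216,4):
    k=np.flatnonzero(M[r]);e.append((r,k.min(),k.max()+1))
e=np.array(e,float);print(e[::5])
P=t(cast('wrist',np.c_[e[:,1:].mean(1)-.5,e[:,0]],.174,s))
W=t(cast('wrist',e[:,[2,0]],.174,s))-t(cast('wrist',e[:,[1,0]],.174,s))
print(P[::5],W[::5,1])
print(t(cast('wrist',[[284,269],[284,112]],.174,s)))
```

```text
180 [128 127 128 127 129 132  79  25  31  37  42  46  42  43  42  43  47  44
  44  44  47  44  46  42  44  48  45  44  44  45  47  46  47  48  47  45
  47  45  47  47  45  47  49  49  49  44  42  39  33  76 141 153 151 150
 150 149]
240 [136  94  76  76  78  79  68  41  28  31  34  36  32 146 159 156 156 158
 156 157 157 157 157 158 156 156 156 158 158 159 157 157 156 157 158 157
 158 158 156 158 158 164 104  45  42  39  38  22 128 140 137 138 136 149
 157 157]
col268 [157 158 142  82  33  36  35  38  36  36  24 134 159 156 157 155 156 156] [ 90  98 100  99 100  98  99  99 100 103  65  11  19  26  30  36  35  41
  44  47  45  45]
[[175. 263. 305.]
 [195. 262. 305.]
 [215. 261. 304.]]
[[ 18.72420687   4.4531571  124.47008614]
 [  2.58125147   4.16028708 124.45418799]
 [-14.18705915   3.45513903 124.43775922]] [32.42386378 33.82616963 34.48092554]
[[-62.87754734   5.38402923 124.38920913]
 [ 65.85953475   4.52442701 124.51667335]]
```

>>> step_arm --pt "2 4.3 21 0 0 0" --pt "2 4.3 42 0 0 0" --pt "2 4.3 63 0 0 0" --pt "2 4.3 84 0 0 0" --pt "2 4.3 105 0 0 0" --pt "2 4.3 126 0 0 0" --pt "2 4.3 147 0 0 0" --pt "2 4.3 164 0 0 0"

```text
time_s: 2.87
position: [0.5454, 0.1899, 0.1335]
ee_rot: [[-0.839, 0.545, -0.001], [0.545, 0.839, 0.0], [0.001, -0.001, -1.0]]
ft_force: [0.3, 0.3, -0.6]
grip_width: 0.0859
```

>>> step_arm --pt "0 0 0.5 0 0 0" --pt "0 0 0.5 0 0 0" --pt "0 0 0.5 0 0 0" --pt "0 0 0.5 0 0 0" --pt "0 0 0.5 0 0 0" --pt "0 0 0.5 0 0 0" --pt "0 0 0.5 0 0 0" --pt "0 0 0.5 0 0 0" --grip 0

```text
time_s: 3.53
position: [0.5462, 0.19, 0.1347]
ee_rot: [[-0.839, 0.545, 0.001], [0.545, 0.839, 0.001], [-0.001, 0.001, -1.0]]
ft_force: [-0.3, -2.2, 6.9]
grip_width: 0.0337
```

```bash
python3 -c "
from h import *
plan([.546,.187,.30],[-.84,.542])
s=bot.state();im=bot.camera('wrist');cv2.imwrite('pics/w2.png',im)"
```

```text
t 3.53 pos [0.5462 0.19   0.1347] j [ 14.6  29.5  95.3   0.   55.1 -42.5] w 0.0337 f [-0.3 -2.2  6.9]
shift [  -1.6   -2.4 -165.3] turn [ 0.0013  0.0008 -0.003 ]
```

View pics/w2.png

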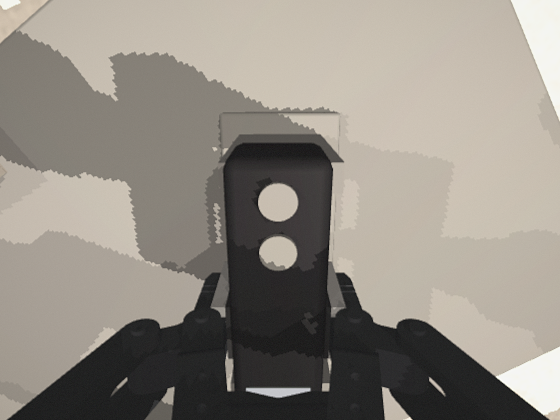

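The wrist view shows the fingers closed on the middle of the bar, and the opening reads 33.7 mm. I lift it straight up.

>>> step_arm --pt "0 0 -8 0 0 0" --pt "0 0 -20 0 0 0" --pt "0 0 -40 0 0 0" --pt "0 0 -65 0 0 0" --pt "0 0 -90 0 0 0" --pt "0 0 -115 0 0 0" --pt "0 0 -140 0 0 0" --pt "0 0 -160 0 0 0"

```text
time_s: 4.25
position: [0.5459, 0.1898, 0.298]
ee_rot: [[-0.839, 0.545, 0.003], [0.545, 0.839, 0.001], [-0.002, 0.003, -1.0]]
ft_force: [1.1, 0.7, -1.6]
grip_width: 0.0334
```

```bash
python3 -c "
from h import *
c=np.array([.5219,-.2179]);u=np.array([.094,.996])
plan(np.r_[c+u*.068,.30],[-.84,.542])
print(c+u*.068)
cv2.imwrite('pics/side3.png',bot.camera('side'))"
```

```text
t 4.25 pos [0.5459 0.1898 0.298 ] j [ 14.6  19.6  85.7   0.   74.5 -42.4] w 0.0334 f [ 1.1  0.7 -1.6]
shift [-170.4 -294.7   -2.4] turn [ 0.0028  0.0023 -0.003 ]
[ 0.528292 -0.150172]
```

View pics/side3.png

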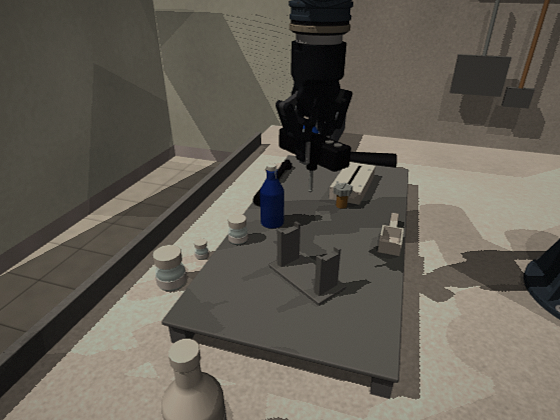

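The side view shows the tester hanging level in the jaws, with its tip at about (311,191). The cradle is empty and nothing else has moved. Next I go over the seam start.

>>> step_arm --pt "-12 -20 0 0 0 0" --pt "-28 -48 0 0.001 0.001 0" --pt "-46 -80 0 0.001 0.001 0" --pt "-64 -112 -1 0.002 0.002 0" --pt "-82 -142 -1 0.002 0.002 -0.001" --pt "-100 -173 -1 0.003 0.002 -0.002" --pt "-118 -204 -2 0.003 0.002 -0.003" --pt "-134 -232 -2 0.003 0.002 -0.003"

```text
time_s: 4.97
position: [0.5324, -0.0794, 0.3038]
ee_rot: [[-0.84, 0.542, 0.006], [0.542, 0.84, 0.001], [-0.004, 0.004, -1.0]]
ft_force: [0.6, 0.6, -1.3]
grip_width: 0.0332
```

>>> step_arm --pt "-14 -25 0 0 0 0" --pt "-26 -45 0 0 0 0" --pt "-34 -59 0 0 0 0" --pt "-36 -62 0 0 0 0" --pt "-36 -62 0 0 0 0" --pt "-36 -62 0 0 0 0"

```text
time_s: 5.47
position: [0.5289, -0.1504, 0.3039]
ee_rot: [[-0.84, 0.542, 0.006], [0.542, 0.84, 0.001], [-0.004, 0.004, -1.0]]
ft_force: [-0.7, 0.3, -1.2]
grip_width: 0.0335
```

```bash
python3 -c "
from h import *
c=np.array([.5219,-.2179]);u=np.array([.094,.996])
plan(np.r_[c+u*.068,.17],[-.84,.542])"
```

```text
t 5.47 pos [ 0.5289 -0.1504  0.3039] j [-20.8  16.2  89.5   0.2  74.  -78. ] w 0.0335 f [-0.7  0.3 -1.2]
shift [  1.2  -0.7 133.9] turn [ 0.0039  0.0042 -0.0003]
```

>>> step_arm --pt "0 0 18 0 0 0" --pt "0 0 40 0.001 0.001 0" --pt "0 0 62 0.002 0.002 0" --pt "0 0 84 0.003 0.003 0" --pt "0 0 105 0.004 0.004 0" --pt "0 0 122 0.004 0.004 0" --pt "1 -1 132 0.004 0.004 0" --pt "1 -1 134 0.004 0.004 0"

```text
time_s: 6.13
position: [0.5275, -0.1494, 0.1684]
ee_rot: [[-0.841, 0.542, -0.003], [0.542, 0.841, 0.001], [0.003, -0.001, -1.0]]
ft_force: [-0.8, -0.3, -2.1]
grip_width: 0.0332
```

Run:
```python
from h import *
c=np.array([.5219,-.2179]);u=np.array([.094,.996])
plan(np.r_[c+u*.068,.17],[-.84,.542])
s=bot.state()
a=bot.camera('side');b=bot.camera('top')
m=bot.camera_model('side')
def proj(p):
    q=np.array(m['attitude']).T@(np.array(p)-m['xyz']);return q[:2]/q[2]*m['fx']+[m['cx'],m['cy']]
print('tip predicted',proj(s['position']-[0,0,.0567]),'seam start',proj(np.r_[c+u*.068,.093]),'seam ends',proj(np.r_[c+u*.075,.095]),proj(np.r_[c-u*.075,.095]))
x,y=320,150
cv2.imwrite('pics/s4.png',cv2.resize(a[y:y+75,x:x+70],None,fx=8,fy=8,interpolation=cv2.INTER_CUBIC))
cv2.imwrite('pics/t4.png',b);cv2.imwrite('pics/s4full.png',a)
```

```text
t 6.13 pos [ 0.5275 -0.1494  0.1684] j [-20.7  24.2  98.3  -0.   57.6 -77.9] w 0.0332 f [-0.8 -0.3 -2.1]
shift [-1.1 -0.2 -1.6] turn [-0.0007 -0.0026  0.0008]
tip predicted [347.6709154  179.97170229] seam start [346.75396759 186.40137775] seam ends [346.12023345 186.83037305] [359.61258652 165.1205178 ]
```

View pics/s4.png

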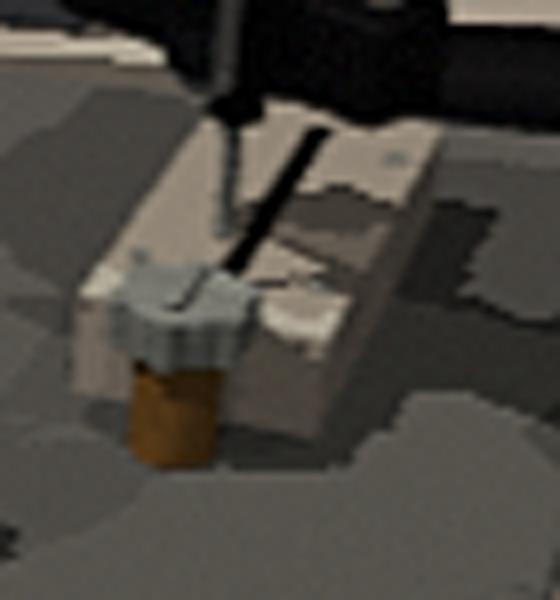

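The side crop shows the tip at (347.7,179.6), against (347.7,180.0) predicted. The groove looks about 1 to 2 px right of my line, so I check that in the unobstructed first side picture.

Run:
```python
from h import *
im=cv2.imread('pics/side0.png');g=im.max(2).astype(float)
pts=[]
for r in range(168,185,2):
    seg=g[r,335:372];k=seg.argmin() if r>175 else seg[15:32].argmin()+15
    w=np.clip(110-seg[max(0,k-4):k+5],0,None);w=w**2
    pts.append(((w*np.arange(max(0,k-4),k+5)).sum()/w.sum()+335,r))
P=cast('side',pts,.094);c=np.array([.5219,-.2179]);u=np.array([.094,.996]);u/=np.linalg.norm(u)
d=P[:,:2]-c
print(np.round(pts,1));print('along',np.round(d@u*1000,1),'across(+x world)',np.round(d@[u[1],-u[0]]*1000,1))
# top image, refine along mid columns
im=cv2.imread('pics/top0.png');g=im.max(2).astype(float);q=[]
for cc in range(395,475,6):
    w=np.clip(110-g[257:277,cc],0,None);q.append((cc,(w*np.arange(257,277)).sum()/w.sum()))
d=cast('top',q,.0945)[:,:2]-c
print('top along',np.round(d@u*1000,1),'across',np.round(d@[u[1],-u[0]]*1000,1))
```

```text
[[358.1 168. ]
 [356.8 170. ]
 [355.6 172. ]
 [354.2 174. ]
 [352.9 176. ]
 [351.8 178. ]
 [350.5 180. ]
 [349.3 182. ]
 [367.9 184. ]]
along [-55.6 -40.7 -26.1 -11.8   2.3  15.8  29.2  42.3  34.6] across(+x world) [ -0.2  -0.2  -0.1   0.1   0.3  -0.1   0.    0.1 -47.3]
top along [ 64.2  53.9  43.6  33.3  23.   12.6   2.4  -7.9 -18.2 -28.5 -38.8 -49.1
 -59.4 -69.7] across [0.2 0.2 0.1 0.1 0.1 0.3 0.3 0.1 0.2 0.2 0.2 0.2 0.  0.2]
```

Both views agree on the seam line to within 0.3 mm. I lower gently onto the start, pressing about 4 mm.

>>> step_arm --pt "-1 0 4 0 0 0" --pt "-1 0 8 0 -0.001 0" --pt "-1 0 12 0 -0.002 0" --pt "-1 0 15 0 -0.002 0" --pt "-1 0 18 0 -0.002 0" --pt "-1 0 20 0 -0.002 0" --pt "-1 0 22 0 -0.002 0" --pt "-1 0 23 0 -0.002 0"

```text
time_s: 6.9
position: [0.5293, -0.1507, 0.1471]
ee_rot: [[-0.84, 0.542, 0.002], [0.542, 0.84, -0.001], [-0.002, -0.0, -1.0]]
ft_force: [-0.2, 0.2, 0.5]
grip_width: 0.0338
```

>>> step_arm --pt "0 0 0 0 0 0" --pt "0 0 0 0 0 0" --pt "0 0 0 0 0 0"

```text
time_s: 7.15
position: [0.5293, -0.1507, 0.1473]
ee_rot: [[-0.84, 0.542, 0.002], [0.542, 0.84, -0.001], [-0.002, -0.0, -1.0]]
ft_force: [-1.3, 0.1, 0.4]
grip_width: 0.0336
```

Run:
```python
from h import *
c=np.array([.5219,-.2179]);u=np.array([.094,.996])
plan(np.r_[c-u*.068,.1455],[-.84,.542])
s=bot.state();d=s['position'][:2]-c;print('along',d@u,'across',d@[.996,-.094])
a=bot.camera('side')
x,y=320,150
cv2.imwrite('pics/s5.png',cv2.resize(a[y:y+75,x:x+70],None,fx=8,fy=8,interpolation=cv2.INTER_CUBIC))
```

```text
t 7.15 pos [ 0.5293 -0.1507  0.1473] j [-20.7  25.9  99.2  -0.   54.8 -77.9] w 0.0336 f [-1.3  0.1  0.4]
shift [ -61.5 -120.9    1.9] turn [-0.0001  0.0024  0.0003]
along 0.06766739716224643 across 0.0010965648890185987
```

View pics/s5.png

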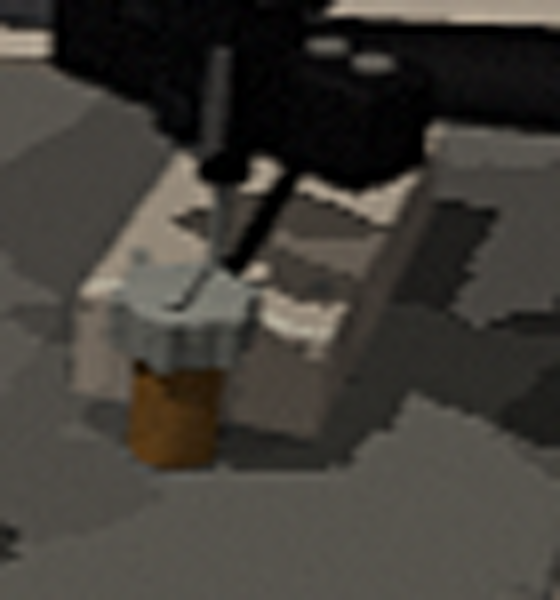

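The tip is down at the seam's valve end, just behind the knob. The force reading has risen by about 2 N. Now the slow pass, at 2.5 mm per row.

>>> step_arm --pt "0 0 1 0 0 0" --pt "-0.3 -0.2 1.5 0 0 0" --pt "-1 -2 2 0 0.001 0" --pt "-2.2 -4.4 2 0 0.001 0" --pt "-3.4 -6.6 2 0 0.001 0" --pt "-4.5 -8.9 2 0 0.002 0" --pt "-5.7 -11.1 2 0 0.002 0" --pt "-6.8 -13.4 2 0 0.002 0"

```text
time_s: 7.87
position: [0.5277, -0.1659, 0.1453]
ee_rot: [[-0.84, 0.542, 0.0], [0.542, 0.84, -0.0], [-0.0, -0.0, -1.0]]
ft_force: [-1.4, 2.1, 0.2]
grip_width: 0.0332
```

```bash
cat >> h.py <<'E'
def seam():
    c=np.array([.5219,-.2179]);u=np.array([.094,.996])
    plan(np.r_[c-u*.068,.1455],[-.84,.542])
    d=bot.state()['position'][:2]-c;print('along',d@u,'across',d@[.996,-.094])
E
python3 -c "
from h import *
seam()"
```

```text
t 7.87 pos [ 0.5277 -0.1659  0.1453] j [-22.3  26.4  98.7  -0.   54.9 -79.4] w 0.0332 f [-1.4  2.1  0.2]
shift [ -54.6 -107.2   -0.2] turn [-0.      0.0002  0.0002]
along 0.05235436336436684 across 0.0009104009162540193
```

>>> step_arm --pt "-1.2 -2.3 0 0 0 0" --pt "-2.3 -4.5 0 0 0 0" --pt "-3.5 -6.8 0 0 0 0" --pt "-4.6 -9 0 0 0 0" --pt "-5.8 -11.3 0 0 0 0" --pt "-6.9 -13.5 0 0 0 0" --pt "-8 -15.8 0 0 0 0" --pt "-9.2 -18 0 0 0 0"

```text
time_s: 8.53
position: [0.5257, -0.1862, 0.1453]
ee_rot: [[-0.84, 0.542, 0.0], [0.542, 0.84, -0.0], [-0.0, -0.0, -1.0]]
ft_force: [-1.7, 2.9, 0.6]
grip_width: 0.034
```

>>> step_arm --pt "-1.2 -2.3 0 0 0 0" --pt "-2.3 -4.5 0 0 0 0" --pt "-3.5 -6.8 0 0 0 0" --pt "-4.6 -9 0 0 0 0" --pt "-5.8 -11.3 0 0 0 0" --pt "-6.9 -13.5 0 0 0 0" --pt "-8 -15.8 0 0 0 0" --pt "-9.2 -18 0 0 0 0"

```text
time_s: 9.2
position: [0.5236, -0.2067, 0.1453]
ee_rot: [[-0.84, 0.542, 0.0], [0.542, 0.84, -0.0], [-0.0, -0.0, -1.0]]
ft_force: [-0.8, 2.5, 0.8]
grip_width: 0.0339
```

```bash
python3 -c "
from h import *
seam()"
```

```text
t 9.2 pos [ 0.5236 -0.2067  0.1453] j [-26.3  27.3  97.2  -0.   55.5 -83.4] w 0.0339 f [-0.8  2.5  0.8]
shift [-36.  -70.8  -0.2] turn [-0.0001  0.0003  0.0002]
along 0.01134506917175289 across 0.0006677248319852799
```

>>> step_arm --pt "-1.2 -2.3 0 0 0 0" --pt "-2.3 -4.5 0 0 0 0" --pt "-3.5 -6.8 0 0 0 0" --pt "-4.6 -9 0 0 0 0" --pt "-5.8 -11.3 0 0 0 0" --pt "-6.9 -13.5 0 0 0 0" --pt "-8 -15.8 0 0 0 0" --pt "-9.2 -18 0 0 0 0"

```text
time_s: 9.87
position: [0.5216, -0.227, 0.1453]
ee_rot: [[-0.84, 0.542, 0.0], [0.542, 0.84, -0.0], [-0.0, -0.0, -1.0]]
ft_force: [-1.1, 2.0, -0.8]
grip_width: 0.0336
```

>>> step_arm --pt "-1.2 -2.3 0 0 0 0" --pt "-2.3 -4.5 0 0 0 0" --pt "-3.5 -6.8 0 0 0 0" --pt "-4.6 -9 0 0 0 0" --pt "-5.8 -11.3 0 0 0 0" --pt "-6.9 -13.5 0 0 0 0" --pt "-8 -15.8 0 0 0 0" --pt "-9.2 -18 0 0 0 0"

```text
time_s: 10.53
position: [0.5195, -0.2474, 0.1453]
ee_rot: [[-0.84, 0.542, 0.0], [0.542, 0.84, -0.0], [-0.0, -0.0, -1.0]]
ft_force: [-1.1, 2.1, 0.8]
grip_width: 0.0335
```

>>> step_arm --pt "-1.2 -2.3 0 0 0 0" --pt "-2.3 -4.5 0 0 0 0" --pt "-3.5 -6.8 0 0 0 0" --pt "-4.6 -9 0 0 0 0" --pt "-5.8 -11.3 0 0 0 0" --pt "-6.9 -13.5 0 0 0 0" --pt "-8 -15.8 0 0 0 0" --pt "-9.2 -18 0 0 0 0"

```text
time_s: 11.2
position: [0.5175, -0.2678, 0.1453]
ee_rot: [[-0.84, 0.542, 0.0], [0.542, 0.84, -0.0], [-0.0, -0.0, -1.0]]
ft_force: [-0.1, 2.6, 0.3]
grip_width: 0.034
```

```bash
python3 -c "
from h import *
seam();cv2.imwrite('pics/s6.png',bot.camera('side')[100:220,260:420].repeat(4,0).repeat(4,1))"
```

```text
t 11.2 pos [ 0.5175 -0.2678  0.1453] j [-31.9  29.1  94.2  -0.   56.7 -89.1] w 0.034 f [-0.1  2.6  0.3]
shift [ -8.  -16.1  -0.2] turn [-0.0001  0.0005  0.0002]
along -0.05009858359465145 across 0.00030012539436328426
```

View pics/s6.png

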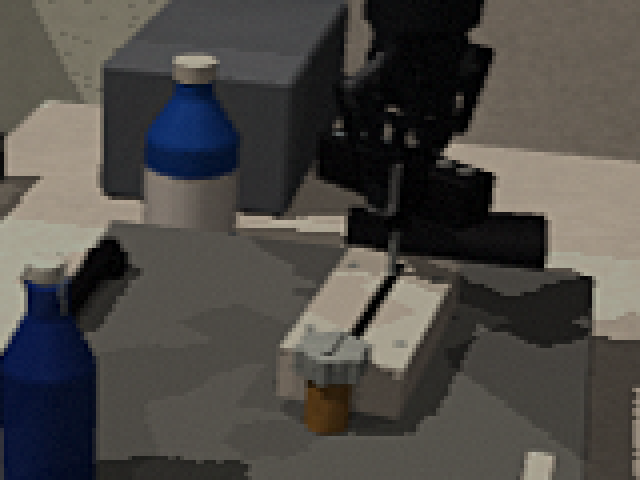

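The tip is in the groove near its far end, at crop (393,272). I finish the last stretch, pause and lift.

>>> step_arm --pt "-1.2 -2.3 0 0 0 0" --pt "-2.3 -4.5 0 0 0 0" --pt "-3.5 -6.8 0 0 0 0" --pt "-4.6 -9 0 0 0 0" --pt "-5.8 -11.3 0 0 0 0" --pt "-6.9 -13.5 0 0 0 0" --pt "-8 -16 0 0 0 0" --pt "-8 -16 0 0 0 0"

```text
time_s: 11.92
position: [0.5155, -0.2868, 0.1454]
ee_rot: [[-0.84, 0.542, 0.001], [0.542, 0.84, -0.002], [-0.001, -0.001, -1.0]]
ft_force: [-0.8, -2.1, 0.6]
grip_width: 0.0332
```

>>> step_arm --pt "0 0 0 0 0 0" --pt "0 0 0 0 0 0" --pt "0 0 0 0 0 0"

```text
time_s: 12.17
position: [0.5155, -0.287, 0.1455]
ee_rot: [[-0.84, 0.542, 0.001], [0.542, 0.84, -0.002], [-0.002, -0.001, -1.0]]
ft_force: [-0.1, -0.4, 0.1]
grip_width: 0.0332
```

>>> step_arm --pt "0 0 -2 0 0 0" --pt "0 0 -5 0 0 0" --pt "0 0 -9 0 0 0" --pt "0 0 -16 0 0 0" --pt "0 0 -28 0 0 0" --pt "0 0 -44 0 0 0" --pt "0 0 -60 0 0 0" --pt "0 0 -76 0 0 0"

```text
time_s: 12.83
position: [0.5155, -0.2868, 0.2234]
ee_rot: [[-0.84, 0.542, 0.001], [0.542, 0.84, -0.002], [-0.002, -0.001, -1.0]]
ft_force: [0.9, 0.2, -2.1]
grip_width: 0.0338
```

>>> step_arm --pt "0 0 -16 0 0 0" --pt "0 0 -32 0 0 0" --pt "0 0 -44 0 0 0" --pt "0 0 -52 0 0 0" --pt "0 0 -56 0 0 0" --pt "0 0 -57 0 0 0" --pt "0 0 -57 0 0 0" --pt "0 0 -57 0 0 0"

```text
time_s: 13.5
position: [0.5152, -0.2865, 0.2797]
ee_rot: [[-0.84, 0.542, 0.0], [0.542, 0.84, -0.002], [-0.001, -0.001, -1.0]]
ft_force: [-0.6, -0.2, -1.8]
grip_width: 0.033
```

>>> step_arm --pt "0 0 0 0 0 0" --pt "0 0 0 0 0 0" --pt "0 0 0 0 0 0" --pt "0 0 0 0 0 0" --pt "0 0 0 0 0 0" --pt "0 0 0 0 0 0" --pt "0 0 0 0 0 0" --pt "0 0 0 0 0 0"

```text
time_s: 14.17
position: [0.5152, -0.2865, 0.2797]
ee_rot: [[-0.84, 0.542, 0.0], [0.542, 0.84, -0.002], [-0.001, -0.001, -1.0]]
ft_force: [0.4, -0.8, -1.2]
grip_width: 0.0335
```

```bash
python3 -c "
from h import *
seam();print(np.abs(bot.state()['joint_vel']).max())
a=bot.camera('side');b=bot.camera('top');cv2.imwrite('pics/end.png',cv2.resize(np.vstack([a,b]),None,fx=.7,fy=.7))
d=cv2.absdiff(b,cv2.imread('pics/top0.png')).max(2)
for n,(x0,y0,x1,y1) in dict(bottle=(270,160,308,208),jar=(222,150,252,182),brush=(315,142,462,170),scoop=(268,328,352,362),knob=(352,248,380,278)).items(): print(n,(d[y0:y1,x0:x1]>40).mean())"
```

```text
t 14.17 pos [ 0.5152 -0.2865  0.2797] j [-33.6  21.7  85.2  -0.1  73.  -90.7] w 0.0335 f [ 0.4 -0.8 -1.2]
shift [  0.4   1.1 134.2] turn [-0.0012  0.0012 -0.    ]
along -0.06897560713567817 across -0.0002443282485280222
0.07495162508623344
bottle 0.0
jar 0.0
brush 0.0
scoop 0.0
knob 0.0
```

View pics/end.png

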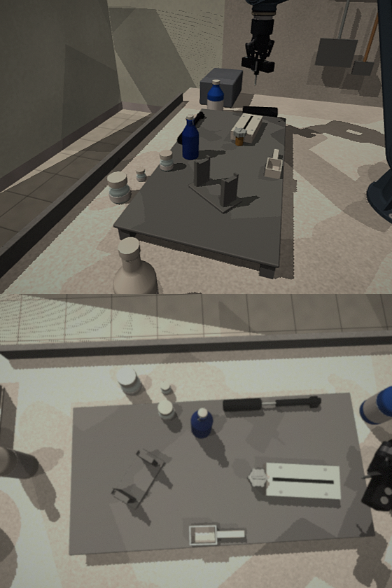

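The tester is held level and high over the far end of the boxing, with its tip at about z = 0.223 m. The other things look unchanged.

```bash
python3 -c "
from plant import bot
print(bot.job_done())"
```

```text
the job is handed in; nothing more can be done
None
```

I took the leak tester from its cradle, ran its probe along the whole seam from the valve end to the other end, and handed the job in with the tester held in the air. The hand-in reports no verdict.

- **Seam pass:** it ran from +68 mm to -69 mm along the seam at about 3 cm/s. The gripper stayed within about 1 mm of the seam line. The probe was pressed about 4 mm by calculation (roughly 2 N).
- **Final pose:** the tester is steady and level to a few mrad by the gripper pose. Its tip is about 16 cm above the riser top.
- **Other things on the riser:** comparing top views from before and after showed no change at the bottle, jar, brush, scoop or knob. The whole job took about 14 s.
- **Limits of the checks:** no check failed. The force readings carry about 1 N of noise, so they only roughly confirm the light pressing. The probe's actual compression could not be read directly.

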